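# Balance pump flywheels on the roller stand and pack them heavy side down

### The arm

A 6-joint arm with a two-finger parallel gripper is mounted at the origin on the work surface. World frame = base frame: x ahead of the robot, y to its left, z up, the work surface at z = 0. Lengths are in mm, angles in degrees, forces in N, time in s.
With the tool pointing down it reaches from about 375 to 975 mm from the base axis. Payload 3.8 kg.
Tool frame: the origin (TCP) lies at the very end of the fingers, on their centre line; the grasp point (between the pads) lies 19 mm behind it; z points along the fingers, y is the line along which they close (so a half turn about z gives the same grasp; the last joint's range is limited). The gripper opens to 88 mm and grips with 3 to 60 N. Pads are 18 mm wide; open, the fingers measure 123 mm over their backs; the gripper's body (75 mm by 187 mm) begins 45 mm behind the grasp point.
Start: joints at [61.427, 15.12, 91.902, -0, 72.978, -2.114], TCP at [300.75, 604.291, 238.706] pointing down, gripper open.
Joint ranges: [-150.88, 150.88], [-54.13, 125.18], [17.81, 147.31], [-75.09, 255.09], [0, 152.58], [-146.25, 146.25]. Speed limits (degrees/s): [147.25, 147.25, 180, 180, 180, 180].

### API

Orientations are given as [roll, pitch, yaw] about the fixed x, y, z axes, in that order (R = Rz(yaw) Ry(pitch) Rx(roll)).
In Python, from rig import bot gives the robot as it stands. The module is installed in compiled form; this text tells all that it offers. Calls block until the motion is done:
- bot.goto(position, orientation): joint-space move of the TCP to a pose.
- bot.move_linear(position, rot=None, rate=150, guard=None): straight line of the TCP; rot=None keeps the orientation; rate is the mean speed in mm/s. With guard (N) it stops when the force on the tool has changed by that much, and returns True; else False.
- bot.goto_joints(angles): joint-space move.
- bot.grip(opening, strength=None): finger opening in mm; strength is the grip in N (None keeps the last); returns when the fingers have stopped.
- bot.hold(seconds).
- bot.inverse_kinematics(position, orientation): joint angles nearest the present ones, or None.
- bot.read_state(): the state.
- bot.snapshot(name): name is "scene" or "side" or "wrist"; returns a dict with "frame" (480x640x3 uint8, blue, green, red), "mtx" (3x3 intrinsics, pixels), "T" (4x4, takes a point from camera to world coordinates). Camera axes: x right, y down, z forward; pixel columns grow to the right and rows downward; lengths in mm; the calibration is good to about 2 mm. The wrist camera is an equidistant fisheye: a pixel r from the principal point sees the ray r / f radians off the axis. A picture is of the moment at which its call begins. There is no depth.
A pose or a line that the arm cannot do raises bot.MotionError and nothing moves.
- bot.close_job(): hands the job in; it is judged then, once.
The state is a dict: "time_s": time; "joint_positions": joint angles; "dq": joint speeds; "tau": joint torques, N m; "tool_pos": TCP position; "ee_rot": TCP orientation; "wrist_force": force on the tool from outside, world axes, zero at the start; "wrist_torque": the same for the moment, N m; "width": finger opening in mm; "finger_force": force on a finger pad.
Only numpy, scipy, OpenCV 4.12 (cv2) and the standard library are available. Lean on these libraries where they do the work, as an engineer would, in place of code of your own. Each camera call takes 0.05 s, during which the arm holds its last target. There are 200 camera calls.

### The job

Set every flywheel from the wooden cradles on the rollers of the balancing stand, one to a bay, and let each swing until it comes to rest heavy side down; with all of them resting there, press the stand's long bar switch down at its centre so both ends go down together, and let it come up. Then lift the flywheels over into the carrying case, one to a pair of notches, still heavy side down, and shut the lid fully, without disturbing the bottle, wrench and cup.

Things in the scene. Friction and masses are not known exactly. Their poses are not given: they have to be found in the camera images.
- rotor0: pump flywheel: aluminium disc 84 mm dia., 28 mm thick, flat faces, on a steel shaft 16 mm dia., 140 mm long, centred. About 0.5 to 0.8 kg. Origin at its centre; y along the shaft; z points to the light side (three dark holes), -z to the heavy side (dark crescent), so z up = heavy side down. Centre of mass 6 mm off axis. Can be gripped from above across the disc near the rim. May be absent.
- rotor1: pump flywheel: aluminium disc 84 mm dia., 28 mm thick, flat faces, on a steel shaft 16 mm dia., 140 mm long, centred. About 0.5 to 0.8 kg. Origin at its centre; y along the shaft; z points to the light side (three dark holes), -z to the heavy side (dark crescent), so z up = heavy side down. Centre of mass 6 mm off axis. Can be gripped from above across the disc near the rim. May be absent.
- rotor2: pump flywheel: aluminium disc 84 mm dia., 28 mm thick, flat faces, on a steel shaft 16 mm dia., 140 mm long, centred. About 0.5 to 0.8 kg. Origin at its centre; y along the shaft; z points to the light side (three dark holes), -z to the heavy side (dark crescent), so z up = heavy side down. Centre of mass 6 mm off axis. Can be gripped from above across the disc near the rim. May be absent.
- cradle0: fixed wooden cradle, 68 x 150 mm, where a flywheel stands at the start, heavy side not down (empty if that one is absent): the rim rests on two rubber strips that keep it from turning, shaft level 56 mm above the table; end blocks 47 mm high stand under the shaft 50 to 66 mm either side of the disc's middle. Origin on the table under its centre; y along the shaft.
- cradle1: fixed wooden cradle, 68 x 150 mm, where a flywheel stands at the start, heavy side not down (empty if that one is absent): the rim rests on two rubber strips that keep it from turning, shaft level 56 mm above the table; end blocks 47 mm high stand under the shaft 50 to 66 mm either side of the disc's middle. Origin on the table under its centre; y along the shaft.
- cradle2: fixed wooden cradle, 68 x 150 mm, where a flywheel stands at the start, heavy side not down (empty if that one is absent): the rim rests on two rubber strips that keep it from turning, shaft level 56 mm above the table; end blocks 47 mm high stand under the shaft 50 to 66 mm either side of the disc's middle. Origin on the table under its centre; y along the shaft.
- stand: fixed grey balancing stand, base 300 (x) by 240 mm; origin on the table under the middle bay. Three bays 100 mm apart along its x, shafts along its y. Side plates, 88 mm high, 79 mm either side of the middle leave the shafts 9 mm end play each way. Bar switch outside the +y plate, 121 mm from the middle.
- bay0 (a point): where a flywheel's centre is when it lies on the rollers of the bay at the stand's -x end (nearest the robot), midway in its end play; 76 mm above the table; y along the shaft. Two pairs of free rollers, 28 mm dia., axles 34 mm apart, 50 mm either side of it along y, carry the shaft; let go, a flywheel swings to rest heavy side down in about 5 s.
- bay1 (a point): where a flywheel's centre is when it lies on the rollers of the middle bay, midway in its end play; 76 mm above the table; y along the shaft. Two pairs of free rollers, 28 mm dia., axles 34 mm apart, 50 mm either side of it along y, carry the shaft; let go, a flywheel swings to rest heavy side down in about 5 s.
- bay2 (a point): where a flywheel's centre is when it lies on the rollers of the bay at the stand's +x end (farthest), midway in its end play; 76 mm above the table; y along the shaft. Two pairs of free rollers, 28 mm dia., axles 34 mm apart, 50 mm either side of it along y, carry the shaft; let go, a flywheel swings to rest heavy side down in about 5 s.
- bar_mid (a point): centre of the top of the stand's bar switch, 200 mm long (along the stand's x), 26 mm wide, top 51 mm above the table when up. Sprung: about 2 N to start, 9 N fully down, 10 mm travel, comes back up when let go. It also rocks about its centre (4 N m/rad): it goes down evenly only if pressed within about 15 mm of its centre
- bar_end_near (a point): top of the bar switch at its end towards the stand's -x, 100 mm from the centre
- bar_end_far (a point): top of the bar switch at its end towards the stand's +x, 100 mm from the centre
- bar_press (a joint): how far the middle of the bar switch is pressed down, 0 (up) to 0.010 m
- case: fixed blue open carrying case, 170 (x) by 340 mm (y), 104 mm high, walls 6 mm; origin on the table under its centre. Two inner rails, 50 mm either side of the middle, have three pairs of V notches (90 degrees, 32 mm wide at the mouth) 100 mm apart along y; shafts lie in them along the case's x with 9 mm end play each way. The lid is hinged on the +x long side, towards the stand.
- slot0 (a point): where a flywheel's centre is when its shaft lies in the notches at the case's -y end, midway in its end play; 52 mm above the table; shaft along its x
- slot1 (a point): where a flywheel's centre is when its shaft lies in the middle notches, midway in its end play; 52 mm above the table; shaft along its x
- slot2 (a point): where a flywheel's centre is when its shaft lies in the notches at the case's +y end, midway in its end play; 52 mm above the table; shaft along its x
- lid (a joint): angle of the case's clear plastic lid, rad: 0 shut, about 1.6 to 1.85 at the start (standing open, just past upright), limit 1.9. The hinge is stiff: the lid stays where it is left and has to be pushed all the way down. It is as large as the case's top (170 mm from hinge to free edge), 8 mm thick
- lid_hinge (a point): middle of the lid's hinge line, along the case's y on top of its +x long wall
- lid_handle (a point): grip of the small black knob on the lid's outer (upper) face, near the middle of its free edge
- oil: bystander: white bottle, 60 mm in diameter, 160 mm high; origin under its centre
- wrench: bystander: steel wrench lying on the table, 180 mm long; origin under its middle
- cup: bystander: steel cup, 70 mm in diameter, 70 mm high; origin under its centre
Not all that is in view belongs to the job. Leave any green look-alike of the rotor0 alone.

How it is judged:
By the outcome, as a careful person would: the job done as asked, in the order asked, and still so for the second after the job is handed in, with the robot touching nothing.
Of rotor0, rotor1, rotor2 only 2 to 3 are there at a start; the rules pass over those that are not, and their reading is None.
At some moment in a run one of rotor0, rotor1, rotor2 may be knocked a few centimetres aside while the robot is not near it.
Once in a run the grip may slacken for a moment while it holds something.
It also fails if it takes over 210 s, if anything falls off the work surface, if the arm or the gripper's body presses on something with over 40 N, if the wrist force passes 120 N, or if a joint passes its speed limit or range.

## Working session

There is one attempt and no reset: what is moved stays moved. The work goes in short steps, each a Python script; the robot and the scene stay as the last script left them, time stands still between calls to the robot, and variables do not carry over. Pictures are saved under pics/ and viewed, at most 14 in all, crops included, and the job is handed in when it is done.

```bash
mkdir -p pics
python3 - <<'E'
from rig import bot
import cv2,numpy as np
for n in("scene","side","wrist"):
    s=bot.snapshot(n); cv2.imwrite(f"pics/{n}0.png",s["frame"]); print(n,s["mtx"].round(1).tolist(),s["T"].round(3).tolist())
    np.savez(f"pics/{n}0.npz",**s)
print(bot.read_state())
E
```

```text
scene [[617.0, 0.0, 322.4], [0.0, 617.0, 244.2], [0.0, 0.0, 1.0]] [[-0.859, 0.354, -0.369, 1244.489], [0.511, 0.584, -0.63, 1236.956], [-0.007, -0.73, -0.683, 1380.379], [0.0, 0.0, 0.0, 1.0]]
side [[588.2, 0.0, 324.2], [0.0, 588.2, 255.6], [0.0, 0.0, 1.0]] [[-1.0, -0.001, -0.01, 575.069], [0.007, 0.614, -0.789, 1381.806], [0.007, -0.789, -0.614, 1170.623], [0.0, 0.0, 0.0, 1.0]]
wrist [[371.6, 0.0, 310.3], [0.0, 371.6, 227.8], [0.0, 0.0, 1.0]] [[0.445, 0.864, 0.236, 241.031], [0.896, -0.429, -0.119, 635.131], [-0.002, 0.264, -0.965, 383.633], [0.0, 0.0, 0.0, 1.0]]
{'time_s': 0.15, 'joint_positions': array([ 6.14272664e+01,  1.51597587e+01,  9.19614795e+01, -1.19885487e-03,
        7.29792412e+01, -2.11548396e+00]), 'dq': array([ 0.12668633, -0.12645028, -0.18030383,  0.00409293,  0.0073829 ,
        0.06554431]), 'tau': array([-1.64074186e-04, -5.02847278e+01, -3.57469332e+01,  7.29719759e-02,
        2.49967317e-02, -9.79538618e-05]), 'tool_pos': array([300.49193187, 603.81376907, 237.6849529 ]), 'ee_rot': array([-1.79899547e+02, -2.56412346e-03,  1.53543100e+02]), 'wrist_force': array([ 0.5096546 , -0.01607595,  0.08799866]), 'wrist_torque': array([-0.00309682, -0.03906355, -0.0156606 ]), 'finger_force': 0.0, 'width': 88.4128361166083}
```

View pics/scene0.png

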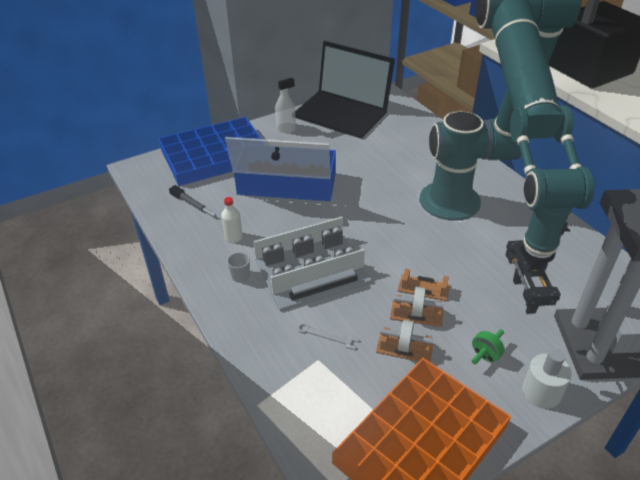

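View pics/side0.png

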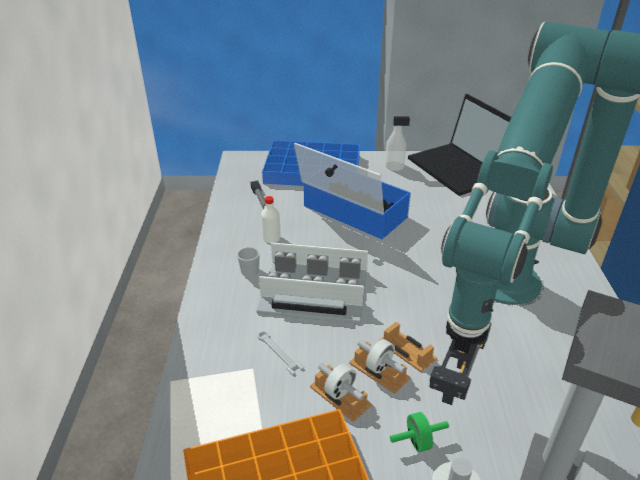

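The scene view shows two silver rotors, on cradles at about (407,335) and (420,302), and an empty cradle at (425,285). The stand is around (310,260) and the case around (285,175) with its lid standing open on the stand's side. The side view agrees. A green decoy is at (487,345).

```bash
cat > h.py <<'E'
from rig import bot
import cv2,numpy as np
def ray(s,p,wrist):
    K=s["mtx"];T=s["T"];x=(p[0]-K[0,2])/K[0,0];y=(p[1]-K[1,2])/K[1,1]
    if wrist:
        r=np.hypot(x,y); d=np.array([np.sin(r)*x/r,np.sin(r)*y/r,np.cos(r)])
    else: d=np.array([x,y,1.])
    return T[:3,3],T[:3,:3]@(d/np.linalg.norm(d))
def onz(s,p,z,wrist=True):
    o,d=ray(s,p,wrist); return o+d*(z-o[2])/d[2]
def tri(obs):
    A=np.zeros((3,3));b=np.zeros(3)
    for s,p,w in obs:
        o,d=ray(s,p,w);M=np.eye(3)-np.outer(d,d);A+=M;b+=M@o
    return np.linalg.solve(A,b)
def snap(n,tag):
    s=bot.snapshot(n);cv2.imwrite(f"pics/{tag}.png",s["frame"]);np.savez(f"pics/{tag}.npz",**s);return s
def load(t): return dict(np.load(f"pics/{t}.npz"))
def proj(s,X,wrist=True):
    K=s["mtx"];T=s["T"];c=T[:3,:3].T@(np.asarray(X,float)-T[:3,3])
    if wrist:
        th=np.arctan2(np.hypot(c[0],c[1]),c[2]);h=np.hypot(c[0],c[1])+1e-9;u=c[:2]/h*th
    else: u=c[:2]/c[2]
    return np.array([K[0,0]*u[0]+K[0,2],K[1,1]*u[1]+K[1,2]])
E
python3 - <<'E'
from h import *
s=load("scene0");d=load("side0")
for n,a,b,z in [("rotA",(407,335),(341,382),56),("rotB",(419,302),(380,355),56),("empty",(425,286),(410,347),25),("bar",(324,285),(310,303),51),("standplate",(300,240),(318,254),88),("case L front",(238,193),(303,205),0),("case R front",(333,197),None,0),("case left top",(236,172),(303,183),104),("case right top",(335,176),(380,208),104),("caseright back",(336,152),(409,184),104),("lid TL",(228,138),(295,146),270),("lidTR",(330,143),(381,178),270),("knob",(276,155),(330,172),250),("oil",(231,240),(271,241),0),("cup",(240,278),(250,275),0),("wrench",(330,335),(281,352),0)]:
    print(n,onz(s,a,z,False).round(0), onz(d,b,z,False).round(0) if b else '', tri([(s,a,0),(d,b,0)]).round(0) if b else '')
for p,y in [((460,-280,380),0),((460,-280,130),0),((600,0,400),0),((420,-180,120),0),((420,-380,120),0)]: print(p,[bot.inverse_kinematics(p,[180,0,a]) is not None for a in (0,90,180,-90)])
E
```

```text
rotA [517. 444.  56.] [520. 447.  56.] [520. 448.  59.]
rotB [417. 366.  56.] [419. 360.  56.] [420. 369.  64.]
empty [343. 304.  25.] [332. 303.  25.] [330. 289.   7.]
bar [612. 165.  51.] [599. 160.  51.] [600. 144.  32.]
standplate [596.  -7.  88.] [576. -17.  88.] [579. -39.  64.]
case L front [ 621. -425.    0.] [ 631. -423.    0.] [ 630. -402.   16.]
case R front [ 340. -228.    0.]  
case left top [ 624. -410.  104.] [ 629. -404.  104.] [ 628. -400.  109.]
case right top [ 343. -212.  104.] [ 372. -245.  104.] [ 385. -143.  168.]
caseright back [ 264. -332.  104.] [ 258. -398.  104.] [ 279. -307.  143.]
lid TL [ 649. -377.  270.] [ 652. -360.  270.] [ 651. -373.  268.]
lidTR [ 382. -181.  270.] [ 387. -156.  270.] [ 382. -182.  262.]
knob [ 548. -238.  250.] [ 539. -226.  250.] [ 538. -259.  232.]
oil [ 747. -210.    0.] [ 734. -202.    0.] [ 737. -238.  -26.]
cup [795. -36.   0.] [787. -24.   0.] [790. -52. -20.]
wrench [673. 298.   0.] [675. 297.   0.] [674. 301.   4.]
(460, -280, 380) [True, True, True, True]
(460, -280, 130) [True, True, True, True]
(600, 0, 400) [True, True, True, False]
(420, -180, 120) [True, True, True, False]
(420, -380, 120) [True, True, True, True]
```

Run:
```python
from h import *
for t,p,r in [("wc",(450,390,260),[180,0,153]),("ws",(600,50,330),[180,0,90]),("wk",(440,-370,400),[180,0,55])]:
    try: bot.goto(p,r)
    except bot.MotionError as e:
        print(t,e); continue
    bot.hold(0.3);snap("wrist",t)
print(bot.read_state()["time_s"])
ims=[cv2.imread(f"pics/{t}.png") for t in("wc","ws","wk")]
```

```text
5.3
```

View pics/wc.png

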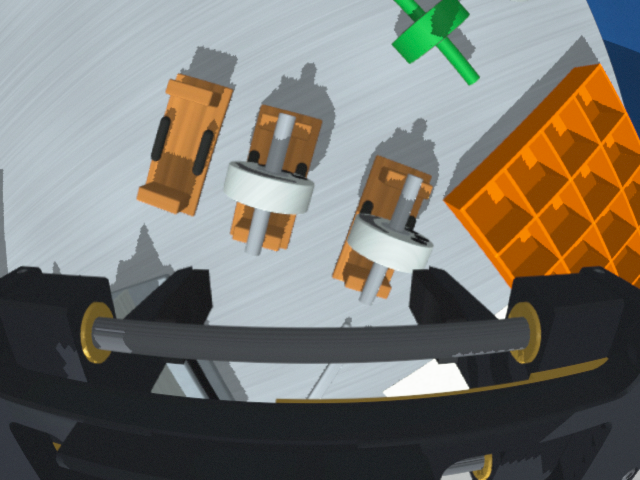

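View pics/ws.png

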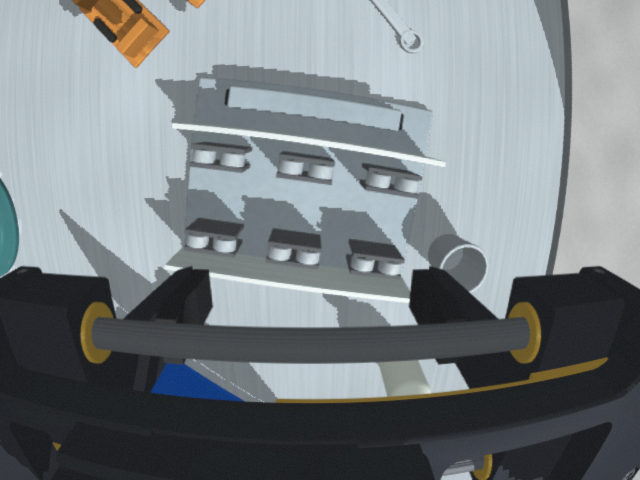

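View pics/wk.png

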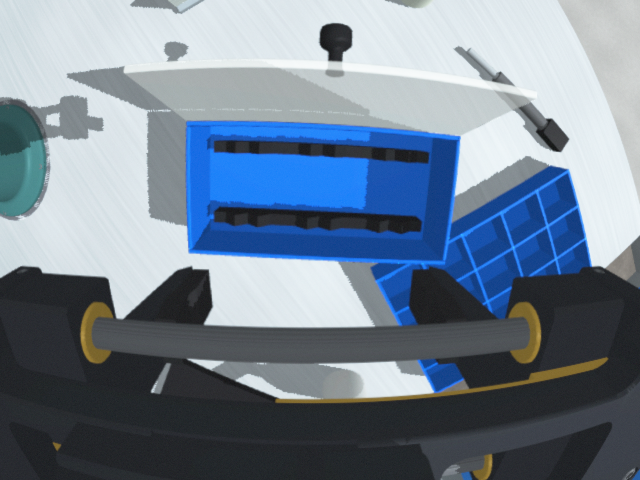

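The views are clear.
- **wc:** rotor B's shaft ends are at (287,116) and (255,252), rotor A's at (414,178) and (369,302). The left cradle is empty.
- **ws:** the roller pairs are at rows of about y 160 and 250. The bar runs (228,97) to (403,121).
- **wk:** the case rim corners are (188,123), (460,136), (447,262) and (190,253). The lid's free edge runs (125,67) to (536,95).

```bash
cat > geo.py <<'E'
from h import *
from scipy.optimize import least_squares
def rigid(P,Q): # model P -> world Q (2D)
    p=P.mean(0);q=Q.mean(0);H=(P-p).T@(Q-q);a=np.arctan2(H[0,1]-H[1,0],H[0,0]+H[1,1])
    R=np.array([[np.cos(a),-np.sin(a)],[np.sin(a),np.cos(a)]]);t=q-R@p
    return a,t,np.abs(P@R.T+t-Q)
E
python3 - <<'E'
from geo import *
c=load("wc");s=load("ws");k=load("wk")
for n,a,b in [("B",(286,118),(255,251)),("A",(413,181),(369,300))]:
    p,q=onz(c,a,56),onz(c,b,56);print(n,p.round(1),q.round(1),((p+q)/2).round(1),np.linalg.norm(p-q).round(1),np.degrees(np.arctan2(*(p-q)[1::-1])).round(1))
px=[(203,156),(232,158),(291,163),(321,168),(377,178),(406,183),(197,238),(224,242),(280,250),(308,254),(362,261),(390,266)]
M=np.array([(x+d,y) for y in(50,-50) for x in(-100,0,100) for d in(-17,17)],float)
Q=np.array([onz(s,p,70)[:2] for p in px]);a,t,e=rigid(M,Q);print("stand rollers",np.degrees(a),t,e.max(0),e.mean(0))
R=np.array([[np.cos(a),-np.sin(a)],[np.sin(a),np.cos(a)]])
for p,z in [((228,97),51),((403,121),51),((173,126),88),((445,163),88),((167,266),88),((410,300),88)]: print("standframe",p,(R.T@(onz(s,p,z)[:2]-t)).round(1))
# bar top corners, brightest; case
Mc=np.array([(85,170),(85,-170),(-85,-170),(-85,170)],float)
Qc=np.array([onz(k,p,104)[:2] for p in[(188,123),(460,136),(447,262),(190,253)]]);a2,t2,e2=rigid(Mc,Qc);print("case",np.degrees(a2),t2,e2)
R2=np.array([[np.cos(a2),-np.sin(a2)],[np.sin(a2),np.cos(a2)]])
for px_,y in[((125,67),170),((536,95),-170)]:
    f=lambda v:proj(k,np.append(R2@[85-170*np.cos(v[0]),v[1]]+t2,104+170*np.sin(v[0])))-px_
    print("lid",least_squares(f,[1.7,y]).x)
E
```

```text
B [370.8 406.9  56. ] [471.9 318.9  56. ] [421.4 362.9  56. ] 134.0 139.0
A [478.4 489.6  56. ] [573.8 398.8  56. ] [526.1 444.2  56. ] 131.7 136.4
stand rollers -7.984266611751502 [588.43059232  28.38726203] [2.61985276 2.67020019] [1.45355192 0.97110662]
standframe (228, 97) [-98.9 116.9]
standframe (403, 121) [103.6 118.1]
standframe (173, 126) [-148.1   78.7]
standframe (445, 163) [149.5  80.1]
standframe (167, 266) [-146.   -83.1]
standframe (410, 300) [144.5 -84.5]
case 52.84936483205697 [ 448.17826654 -386.36334755] [[0.76778361 2.74841967]
 [3.51274962 0.27469672]
 [1.0910617  1.88237226]
 [1.65390431 1.14074413]]
lid [  1.83432534 169.15488959]
lid [   1.80360805 -167.56152136]
```

```bash
cat >> geo.py <<'E'
ST=np.radians(-7.98);STt=np.array([588.4,28.4])
CA=np.radians(52.85);CAt=np.array([448.2,-386.4])
def rot(a): return np.array([[np.cos(a),-np.sin(a)],[np.sin(a),np.cos(a)]])
def stand(x,y): return rot(ST)@[x,y]+STt
def case(x,y): return rot(CA)@[x,y]+CAt
OFF=13.
def best(p,yaws):
    q0=bot.read_state()["joint_positions"];b=[]
    for y in yaws:
        q=bot.inverse_kinematics(p,[180,0,y])
        if q is not None: b.append((np.abs(np.array(q)-q0)[5]+1e-3*abs(q[5]) ,y))
    return min(b)[1] if b else None
def st(*k):
    s=bot.read_state();return {a:np.round(s[a],1).tolist() for a in("time_s","tool_pos","width","finger_force","wrist_force",*k)}
def pick(c,z,sd,ztop=200,yaw=None):
    y=yaw if yaw is not None else best((c[0],c[1],ztop),[sd+90,sd-90,sd+270,sd-270])
    bot.goto((c[0],c[1],ztop),[180,0,y]);bot.grip(64,60)
    bot.move_linear((c[0],c[1],z+OFF+25),rate=150);bot.move_linear((c[0],c[1],z+OFF),rate=40)
    bot.grip(10,60);bot.hold(.2);print("gripped",st())
    bot.move_linear((c[0],c[1],ztop),rate=80);bot.hold(.2);print("lifted",st());return y
def put(c,z,rate=20,up=200,opening=60):
    p=bot.read_state()["tool_pos"]
    bot.move_linear((c[0],c[1],z+OFF+15),rate=100);bot.hold(.3)
    g=bot.move_linear((c[0],c[1],z+OFF-3),rate=rate,guard=3.5);print("touch",g,st())
    bot.grip(opening);bot.hold(.2)
    bot.move_linear((c[0],c[1],up),rate=150)
def changed(tag,c,ref=("scene0","side0"),z=60,r=28):
    out=[]
    for n,rf in zip(("scene","side"),ref):
        s=bot.snapshot(n);R=load(rf);u,v=proj(s,(c[0],c[1],z),False).astype(int);sl=np.s_[v-r:v+r,u-r:u+r]
        out.append(int((cv2.absdiff(s["frame"][sl],R["frame"][sl]).max(2)>40).sum()))
    return out
E
python3 - <<'E'
from geo import *
A=(526.1,444.2);B=(421.4,362.9)
bot.goto((600,0,400),[180,0,55])
print("chg",changed("x",A),changed("x",B))
y=pick(A,56,136.4);print("yaw",y)
for b in(stand(100,0),stand(-100,0),stand(0,0),case(0,100),case(0,-100)): print(b.round(1),[ (yy,bot.inverse_kinematics((*b,210),[180,0,yy]) is not None) for yy in ((172,-8) if b[1]>-100 else (142.85,-37.15))])
snap("wrist","g1");snap("side","g1s")
E
```

```text
chg [0, 0] [216, 148]
gripped {'time_s': 11.8, 'tool_pos': [526.0, 444.3, 69.2], 'width': 27.3, 'finger_force': 59.6, 'wrist_force': [-1.7, -0.2, 2.2]}
lifted {'time_s': 13.8, 'tool_pos': [525.9, 444.1, 199.5], 'width': 27.4, 'finger_force': 59.6, 'wrist_force': [0.7, 0.2, -6.6]}
yaw 46.400000000000006
[687.4  14.5] [(172, True), (-8, True)]
[489.4  42.3] [(172, True), (-8, True)]
[588.4  28.4] [(172, True), (-8, True)]
[ 368.5 -326. ] [(142.85, True), (-37.15, True)]
[ 527.9 -446.8] [(142.85, True), (-37.15, True)]
```

View pics/g1s.png

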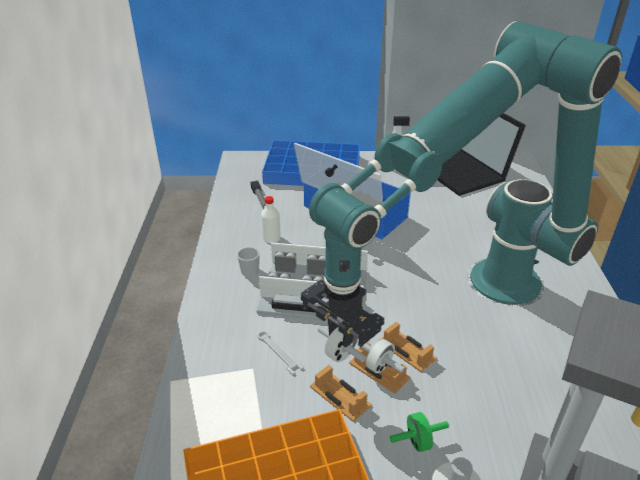

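Rotor A is held level near (340,345), and rotor B is still in its cradle near (380,355). I'll place A in the far bay.

Run:
```python
from geo import *
b=stand(100,0)
bot.goto((*b,230),[180,0,-8]);print(st())
put(b,76)
snap("wrist","p1")
bot.goto((450,390,260),[180,0,153]);bot.hold(.3);snap("wrist","wc2");print(st())
```

```text
{'time_s': 15.6, 'tool_pos': [687.2, 16.0, 229.8], 'width': 27.4, 'finger_force': 60.0, 'wrist_force': [-1.3, 0.3, -7.4]}
touch True {'time_s': 17.7, 'tool_pos': [686.4, 14.7, 100.1], 'width': 27.1, 'finger_force': 60.0, 'wrist_force': [-4.4, 1.3, 8.7]}
{'time_s': 21.6, 'tool_pos': [450.3, 389.8, 259.9], 'width': 60.2, 'finger_force': 0.0, 'wrist_force': [-0.0, -0.1, -0.8]}
```

```bash
python3 -c "
import cv2,numpy as np
a=cv2.imread('pics/p1.png')[:300];b=cv2.imread('pics/wc2.png')[:300]
cv2.imwrite('pics/m1.png',np.vstack([a,b]))"
```

```text
(no output)
```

View pics/m1.png

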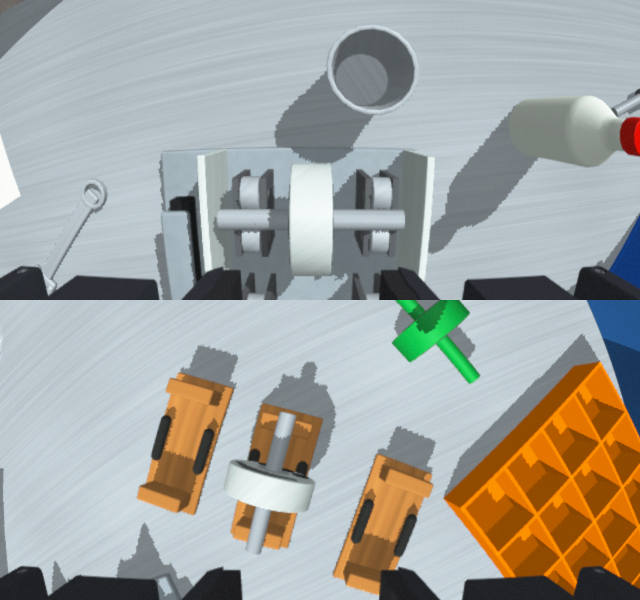

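A is down on the far bay's rollers (shaft from (217,219) to (405,219) in p1). B is unmoved (shaft from (286,117) to (255,252)). I'll correct the stand pose from A's resting place, then move B to bay 0.

Run:
```python
from geo import *
p=load("p1");a,b=onz(p,(217,219),76),onz(p,(405,219),76);m=(a+b)/2
print("A rest",a.round(1),b.round(1),m.round(1),np.linalg.norm(a-b),"dir",np.degrees(np.arctan2(*(a-b)[1::-1])),"standframe",rot(ST).T@(m[:2]-STt))
B=(421.4,362.9)
pick(B,56,139)
snap("wrist","g2")
t=stand(-100,-2)
bot.goto((*t,230),[180,0,-8]);bot.move_linear((*t,76+OFF+30),rate=100);bot.hold(.3)
print(st());snap("wrist","h2");snap("scene","h2s")
```

```text
A rest [697.6  85.6  76. ] [677.8 -56.2  76. ] [687.7  14.7  76. ] 143.22768285459017 dir 82.0276296383103 standframe [100.24217689   0.23178395]
gripped {'time_s': 25.6, 'tool_pos': [421.4, 362.9, 69.1], 'width': 27.6, 'finger_force': 59.7, 'wrist_force': [-0.3, 0.1, 1.0]}
lifted {'time_s': 27.5, 'tool_pos': [421.2, 362.8, 199.6], 'width': 27.8, 'finger_force': 59.7, 'wrist_force': [-0.1, 0.3, -5.6]}
{'time_s': 32.1, 'tool_pos': [489.4, 40.3, 119.4], 'width': 27.6, 'finger_force': 59.7, 'wrist_force': [0.4, 0.4, -5.7]}
```

```bash
python3 -c "
import cv2,numpy as np
a=cv2.imread('pics/h2.png')[:300];b=cv2.resize(cv2.imread('pics/h2s.png')[210:320,220:400],(480,293))
b=cv2.copyMakeBorder(b,0,0,0,160,0)
cv2.imwrite('pics/m2.png',np.vstack([a,b]))"
```

```text
(no output)
```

View pics/m2.png

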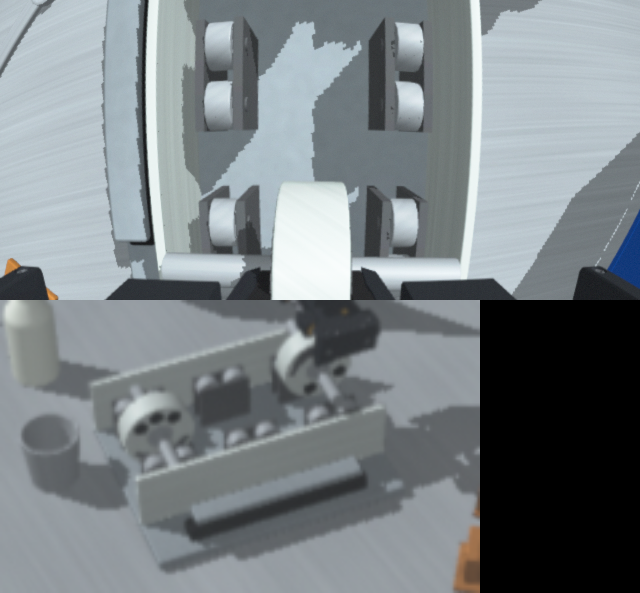

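A rests with its holes up at about (160,415) in the lower view, and B hangs level above bay 0, centred between the plates. Now I'll lower B.

Run:
```python
from geo import *
t=stand(-100,0)
bot.move_linear((*t,76+OFF+12),rate=30);bot.hold(.5);print(st())
g=bot.move_linear((*t,76+OFF-3),rate=10,guard=5);bot.hold(.3);print("touch",g,st())
snap("wrist","h3")
if bot.read_state()["tool_pos"][2]<93:
    bot.grip(60);bot.hold(.2);bot.move_linear((*t,230),rate=150);bot.hold(.1);snap("wrist","p2");print(st())
```

```text
{'time_s': 33.4, 'tool_pos': [489.4, 42.3, 101.1], 'width': 27.6, 'finger_force': 59.7, 'wrist_force': [0.1, -0.1, -5.7]}
touch True {'time_s': 34.6, 'tool_pos': [485.6, 42.4, 89.4], 'width': 27.6, 'finger_force': 59.7, 'wrist_force': [-2.8, 1.4, -3.4]}
{'time_s': 36.8, 'tool_pos': [488.5, 42.3, 228.6], 'width': 59.7, 'finger_force': 0.0, 'wrist_force': [0.2, 0.3, 0.0]}
```

Run:
```python
from geo import *
m=stand(0,120)
bot.goto((*m,250),[180,0,82]);bot.grip(0,20);bot.hold(7)
a=snap("scene","r1");w=snap("wrist","r1w");bot.hold(1.5);b=snap("scene","r2")
for x in(100,-100):
    u,v=proj(a,(*stand(x,0),90),False).astype(int);sl=np.s_[v-20:v+20,u-20:u+20];print(u,v,int((cv2.absdiff(a["frame"][sl],b["frame"][sl]).max(2)>25).sum()))
print(st())
c=cv2.resize(b["frame"][210:320,240:380],(560,440),interpolation=cv2.INTER_CUBIC);cv2.imwrite("pics/m3.png",c)
```

```text
276 254 0
337 236 0
{'time_s': 47.6, 'tool_pos': [605.1, 147.2, 250.0], 'width': 0.7, 'finger_force': 0.0, 'wrist_force': [0.9, 0.1, -0.4]}
```

View pics/m3.png

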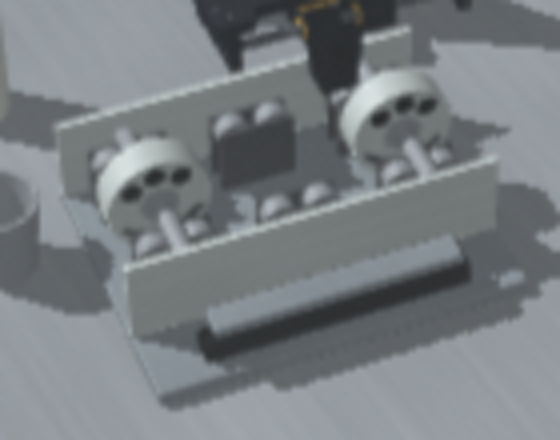

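Both flywheels rest with their holes up, at about (150,185) and (400,110). Now the bar press.

Run:
```python
from geo import *
m=stand(0,120)
bot.move_linear((*m,62),rate=120);bot.hold(.3)
for z in(51,46,43,41,40):
    g=bot.move_linear((*m,z),rate=15,guard=13);bot.hold(.2);print(z,g,st())
    if g:break
bot.hold(.5);snap("side","bar")
bot.move_linear((*m,70),rate=20);bot.move_linear((*m,250),rate=150);bot.hold(.3);print(st());snap("scene","r3")
a,b=load("r2"),load("r3")
for x in(100,-100):
    u,v=proj(a,(*stand(x,0),90),False).astype(int);sl=np.s_[v-20:v+20,u-20:u+20];print(u,v,int((cv2.absdiff(a["frame"][sl],b["frame"][sl]).max(2)>25).sum()))
```

```text
51 False {'time_s': 50.7, 'tool_pos': [605.1, 147.2, 51.1], 'width': 0.5, 'finger_force': 0.8, 'wrist_force': [-1.3, 0.8, 1.7]}
46 False {'time_s': 51.4, 'tool_pos': [605.3, 147.3, 46.5], 'width': 0.4, 'finger_force': 2.7, 'wrist_force': [-2.3, -0.4, 5.4]}
43 False {'time_s': 52.0, 'tool_pos': [605.3, 147.3, 43.8], 'width': 0.7, 'finger_force': 3.7, 'wrist_force': [-3.0, -0.9, 7.3]}
41 False {'time_s': 52.5, 'tool_pos': [605.3, 147.3, 42.0], 'width': 0.3, 'finger_force': 4.4, 'wrist_force': [-4.0, -0.1, 8.9]}
40 False {'time_s': 52.9, 'tool_pos': [605.3, 147.3, 41.4], 'width': 0.2, 'finger_force': 5.2, 'wrist_force': [-4.5, -0.9, 10.1]}
{'time_s': 56.8, 'tool_pos': [604.8, 147.2, 249.3], 'width': 0.4, 'finger_force': 0.0, 'wrist_force': [-0.7, -0.0, -0.8]}
276 254 0
337 236 0
```

Run:
```python
from geo import *
m=stand(0,120)
bot.move_linear((*m,56),rate=150)
g=bot.move_linear((*m,37.5),rate=15,guard=18);bot.hold(.5);print(g,st());snap("side","bar2")
bot.move_linear((*m,70),rate=20);bot.move_linear((*m,250),rate=150);print(st())
a=load("side0")["frame"];b=load("bar2")["frame"]
cv2.imwrite("pics/m4.png",np.vstack([cv2.resize(f[265:325,250:380],(650,300),interpolation=cv2.INTER_CUBIC) for f in(a,b)]))
```

```text
True {'time_s': 59.8, 'tool_pos': [605.3, 147.3, 42.1], 'width': 0.6, 'finger_force': 4.4, 'wrist_force': [-2.4, -1.7, 8.7]}
{'time_s': 62.8, 'tool_pos': [604.3, 147.1, 248.6], 'width': 0.4, 'finger_force': 0.0, 'wrist_force': [-1.2, 0.3, -0.5]}
```

View pics/m4.png

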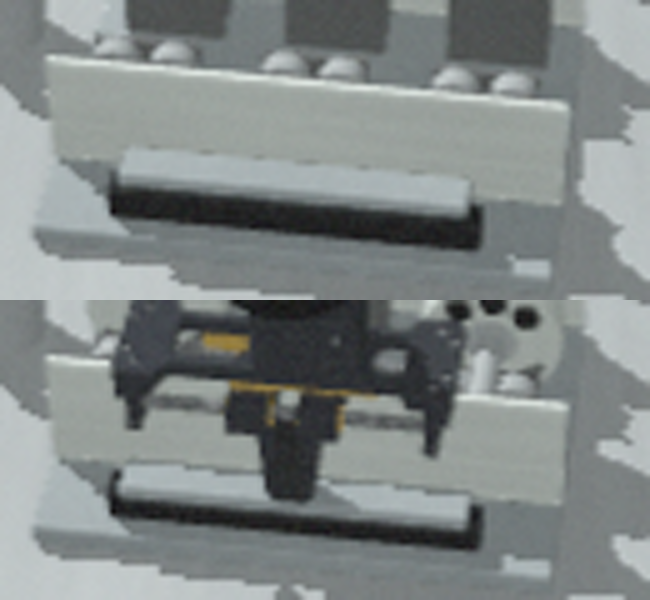

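The lower view shows the bar evenly down, with the finger at about (290,490) on its centre, and the force topped 9 N, so it bottomed. Now I'll carry rotor A towards slot2 and check above the case.

```bash
python3 - <<'E'
from geo import *
b=snap("scene","r4");a=load("r3")
for x in(100,-100):
    u,v=proj(a,(*stand(x,0),90),False).astype(int);sl=np.s_[v-20:v+20,u-20:u+20];print(u,v,int((cv2.absdiff(a["frame"][sl],b["frame"][sl]).max(2)>25).sum()))
pick(stand(100,0.2),76,82,ztop=230,yaw=-8)
snap("scene","g3s")
p=stand(100,0);bot.move_linear((p[0],p[1],370),rate=150)
t=case(-5,100)
bot.goto((*t,370),[180,0,-37.15]);bot.hold(.2)
bot.move_linear((*t,180),rate=150);bot.hold(.4);print(st());snap("wrist","k1");snap("side","k1s");snap("scene","k1c")
E
python3 -c "
import cv2,numpy as np
a=cv2.imread('pics/k1.png')[:330];b=cv2.imread('pics/k1s.png')[80:230,260:450];c=cv2.imread('pics/k1c.png')[90:240,200:370]
cv2.imwrite('pics/m5.png',np.vstack([a,np.hstack([cv2.resize(b,(320,253)),cv2.resize(c,(320,253))])]))"
```

```text
276 254 0
337 236 0
gripped {'time_s': 67.6, 'tool_pos': [687.5, 14.7, 89.1], 'width': 27.3, 'finger_force': 60.0, 'wrist_force': [-0.2, -0.2, 1.1]}
lifted {'time_s': 69.7, 'tool_pos': [687.3, 14.7, 229.6], 'width': 27.5, 'finger_force': 60.0, 'wrist_force': [-0.0, 0.5, -7.5]}
{'time_s': 74.6, 'tool_pos': [365.5, -330.1, 180.2], 'width': 27.4, 'finger_force': 60.0, 'wrist_force': [0.5, 0.9, -6.7]}
```

View pics/m5.png

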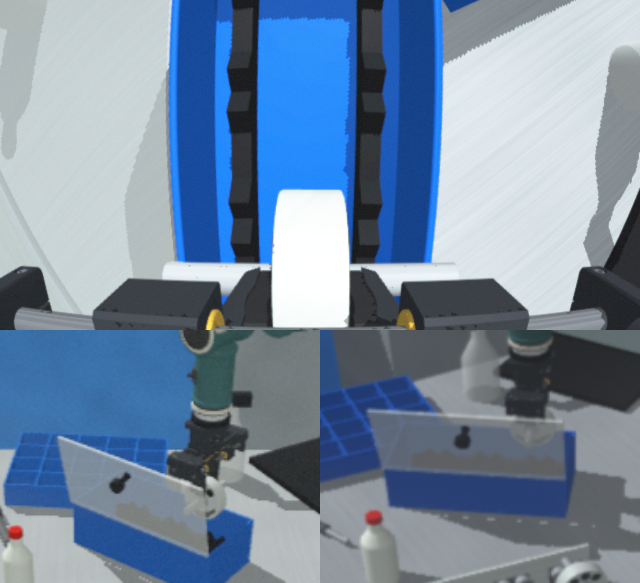

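The rotor hangs level over slot2 with its light side up. The walls' outer edges are at about columns 170 and 443 (row 100), and the shaft runs between columns 164 and 457. I'll measure the offset of the case from this view.

Run:
```python
from geo import *
k=load("k1");f=k["frame"]
hsv=cv2.cvtColor(f,cv2.COLOR_BGR2HSV);m=(hsv[...,0]>95)&(hsv[...,0]<130)&(hsv[...,1]>130)
for r in (60,100,140,180,220):
    c=np.where(m[r,140:470])[0]+140
    print(r,c[0],c[-1],[(rot(CA).T@(onz(k,(x,r),104)[:2]-CAt)).round(1).tolist() for x in(c[0],c[-1])])
g=cv2.cvtColor(f,cv2.COLOR_BGR2GRAY)
# dark rail inner/outer profile per row (notch pattern)
for x0,x1 in((210,275),(340,400)):
    print([(r,int((x0+np.where(g[r,x0:x1]<60)[0]).min()),int((x0+np.where(g[r,x0:x1]<60)[0]).max())) for r in range(20,260,8)])
tp=bot.read_state()["tool_pos"][:2];print("tcp case",rot(CA).T@(tp-CAt))
cv2.imwrite("pics/m6.png",cv2.resize(f[0:290,150:460],None,fx=1.9,fy=1.9,interpolation=cv2.INTER_CUBIC))
```

```text
60 170 442 [[83.0, -14.5], [-84.4, -14.0]]
100 169 441 [[83.6, 11.1], [-83.8, 11.6]]
140 169 440 [[84.3, 36.3], [-83.7, 36.6]]
180 171 438 [[84.3, 61.6], [-83.7, 61.7]]
220 174 434 [[84.3, 87.7], [-82.9, 87.6]]
[(20, 237, 257), (28, 233, 257), (36, 234, 257), (44, 233, 257), (52, 232, 256), (60, 230, 256), (68, 227, 256), (76, 229, 256), (84, 230, 256), (92, 232, 256), (100, 230, 256), (108, 228, 256), (116, 228, 256), (124, 229, 256), (132, 231, 256), (140, 232, 256), (148, 232, 256), (156, 232, 256), (164, 232, 256), (172, 233, 256), (180, 233, 256), (188, 232, 257), (196, 230, 257), (204, 229, 257), (212, 232, 257), (220, 234, 257), (228, 233, 258), (236, 232, 258), (244, 231, 258), (252, 234, 258)]
[(20, 357, 361), (28, 357, 362), (36, 357, 361), (44, 357, 362), (52, 357, 380), (60, 357, 383), (68, 357, 385), (76, 356, 384), (84, 356, 383), (92, 356, 381), (100, 356, 382), (108, 356, 384), (116, 356, 384), (124, 356, 382), (132, 356, 381), (140, 356, 379), (148, 356, 379), (156, 355, 399), (164, 355, 379), (172, 355, 378), (180, 354, 397), (188, 354, 379), (196, 354, 380), (204, 354, 381), (212, 353, 379), (220, 353, 396), (228, 353, 396), (236, 352, 398), (244, 352, 398), (252, 352, 376)]
tcp case [ -4.99858926 100.01309129]
```

View pics/m6.png

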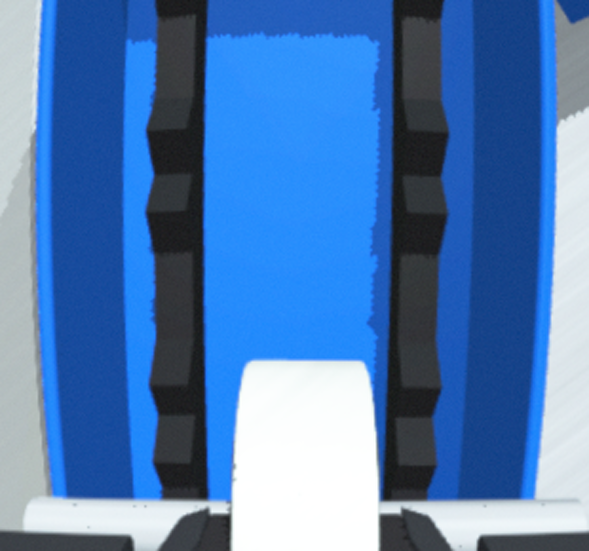

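Run:
```python
from geo import *
k=load("k1")
for xs in((228,228,229,231),(385,384,381,379)):
    print([(rot(CA).T@(onz(k,(x,r),56.7)[:2]-CAt)).round(1).tolist() for x,r in zip(xs,(69,112,203,244))])
p=[rot(CA).T@(onz(k,q,180-13)[:2]-CAt) for q in((164,272),(457,272))];print(p)
```

```text
[[56.0, -13.5], [56.1, 18.6], [57.4, 86.4], [57.6, 118.7]]
[[-57.6, -13.3], [-57.0, 18.8], [-56.6, 86.4], [-56.6, 118.6]]
[array([67.69664677, 98.10426256]), array([-75.30391073,  98.00075923])]
```

The notch lips put the slots 2.5 mm further along +y, with yaw about 0.75° less. I'll correct and lower with force feedback.

```bash
cat >> geo.py <<'E'
CAt=CAt+rot(CA)@[0.1,2.5]; CA=np.radians(52.1); CYAW=-37.9
def lower_slot(x,y):
    t=case(x,y)
    bot.move_linear((*t,120),[180,0,CYAW],rate=120);bot.move_linear((*t,52+OFF+8),rate=40);bot.hold(.5)
    f0=bot.read_state()["wrist_force"];print(st())
    for i in range(8):
        g=bot.move_linear((*case(x,y),52+OFF-2),rate=10,guard=3);bot.hold(.3);s=bot.read_state()
        d=np.append(rot(CA).T@(s["wrist_force"]-f0)[:2],(s["wrist_force"]-f0)[2]);z=s["tool_pos"][2]
        print(i,g,z.round(1),"dF case",d.round(1),"y",round(y,1))
        if z<52+OFF+1.5 or not g: break
        if abs(d[1])<0.4*abs(d[2]): break
        y+=np.sign(d[1])*1.2;bot.move_linear((*case(x,y),z+1),rate=20)
    return y
E
python3 - <<'E'
from geo import *
lower_slot(-4.5,100);snap("wrist","k2");snap("side","k2s")
E
```

```text
{'time_s': 77.2, 'tool_pos': [364.6, -326.9, 73.0], 'width': 27.2, 'finger_force': 60.0, 'wrist_force': [-0.6, -0.4, -6.6]}
0 True 65.9 dF case [ 0.9 -4.4 13.9] y 100
```

Run:
```python
from geo import *
p=bot.read_state()["tool_pos"]
bot.move_linear((*p[:2],p[2]+.5),rate=10);bot.hold(.2);print(st())
bot.grip(56);bot.hold(.3);bot.move_linear((*p[:2],p[2]+25),rate=40);bot.move_linear((*p[:2],370),rate=200);bot.hold(.2);print(st())
snap("wrist","k3");snap("scene","k3c");snap("side","k3s")
a=cv2.imread('pics/k3.png')[:300];b=cv2.imread('pics/k3s.png')[130:260,260:450]
c=cv2.imread("pics/k3c.png")[120:250,220:390]
cv2.imwrite('pics/m7.png',np.vstack([a,np.hstack([cv2.resize(b,(320,270)),cv2.resize(c,(320,270))])]))
```

```text
{'time_s': 79.1, 'tool_pos': [364.8, -327.2, 66.1], 'width': 27.4, 'finger_force': 60.0, 'wrist_force': [3.6, -3.7, -4.5]}
{'time_s': 82.5, 'tool_pos': [364.6, -326.9, 368.9], 'width': 56.3, 'finger_force': 0.0, 'wrist_force': [0.0, -0.1, -0.1]}
```

View pics/m7.png

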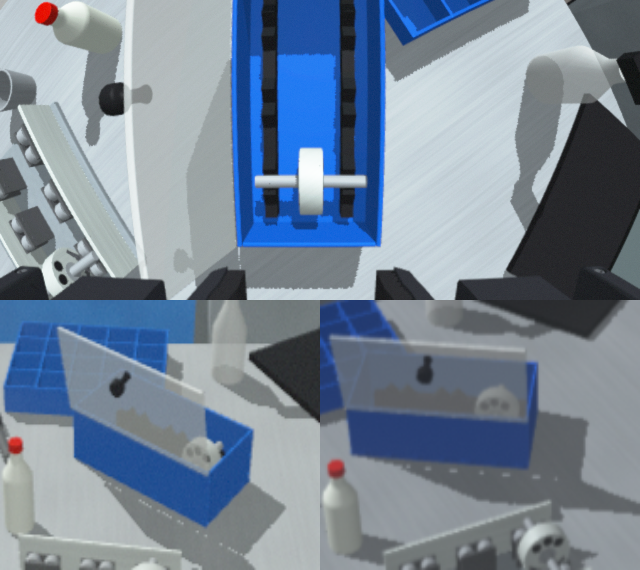

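A is seated in slot2 with its holes up. I want to check whether B has moved on its bay.

Run:
```python
from geo import *
a,b=load("r3"),snap("scene","q1")
for x in(-100,):
    u,v=proj(a,(*stand(x,0),90),False).astype(int);sl=np.s_[v-20:v+20,u-20:u+20];print(u,v,int((cv2.absdiff(a["frame"][sl],b["frame"][sl]).max(2)>25).sum()))
bot.goto((480,-50,380),[180,0,-98] if bot.inverse_kinematics((480,-50,380),[180,0,-98]) is not None else [180,0,82]);bot.hold(.2)
w=snap("wrist","q2");c=snap("scene","q3")
crop=lambda s:cv2.resize(s["frame"][205:285,290:390],(400,320),interpolation=cv2.INTER_CUBIC)
u,v=proj(w,(*stand(-100,0),76)).astype(int);print(u,v)
im=np.hstack([crop(a),crop(c)]);
u0=np.clip(u-130,0,380);v0=np.clip(v-100,0,280)
wc=cv2.resize(w["frame"][v0:v0+200,u0:u0+260],(364,280));im=np.vstack([im,cv2.copyMakeBorder(wc,0,0,0,436,0)]);cv2.imwrite("pics/m8.png",im)
print(st())
```

```text
337 236 233
306 108
{'time_s': 84.3, 'tool_pos': [479.9, -50.6, 380.0], 'width': 56.0, 'finger_force': 0.0, 'wrist_force': [0.8, 0.5, -0.4]}
```

View pics/m8.png

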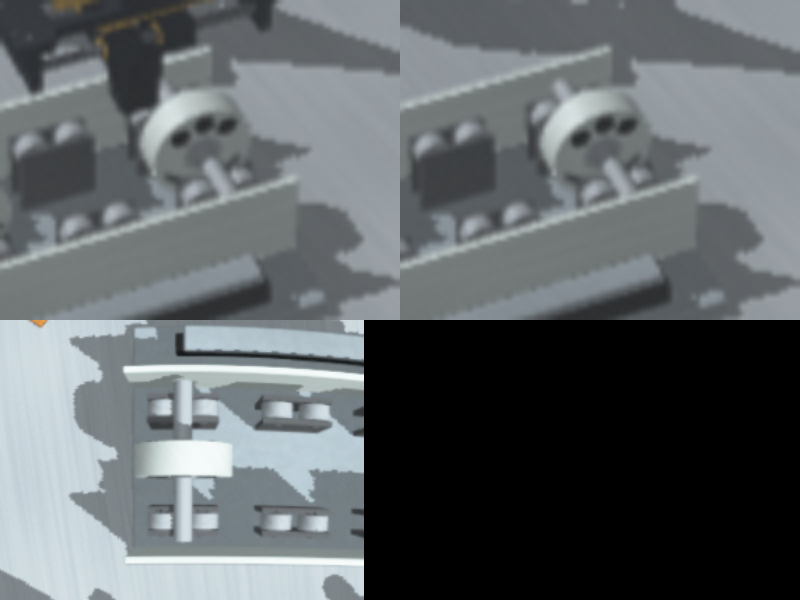

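B is unmoved and still heavy side down (the two upper crops match). That was the last of my pictures, so I'll check the rest numerically. Now I'll pick B and carry it to slot0.

Run:
```python
from geo import *
pick(stand(-100,0),76,82,ztop=230,yaw=-8)
p=stand(-100,0);bot.move_linear((p[0],p[1],370),rate=150)
t=case(-5,-100)
bot.goto((*t,370),[180,0,CYAW]);bot.hold(.2)
bot.move_linear((*t,180),rate=150);bot.hold(.4);print(st());w=snap("wrist","k4")
def bb(f):
    m=(f[150:325,150:470].min(2)>200).astype(np.uint8);n,l,s,_=cv2.connectedComponentsWithStats(m);i=1+np.argmax(s[1:,4]);return s[i]+[150,150,0,0,0]
print(bb(load("k1")["frame"]),bb(w["frame"]))
```

```text
gripped {'time_s': 88.7, 'tool_pos': [489.4, 42.3, 89.1], 'width': 27.9, 'finger_force': 60.0, 'wrist_force': [-0.8, -1.1, 0.7]}
lifted {'time_s': 90.8, 'tool_pos': [489.2, 42.3, 229.7], 'width': 27.4, 'finger_force': 60.0, 'wrist_force': [-0.0, 0.5, -5.8]}
{'time_s': 95.7, 'tool_pos': [522.2, -450.2, 180.3], 'width': 27.5, 'finger_force': 60.0, 'wrist_force': [0.9, 0.3, -6.6]}
[  272   190    89   135 10007] [ 272  190   88  135 9981]
```

The in-hand pose is identical to A's, so nothing slipped. Lower and release.

Run:
```python
from geo import *
lower_slot(-4.5,-100)
p=bot.read_state()["tool_pos"]
if p[2]<67.5:
    bot.move_linear((*p[:2],p[2]+.5),rate=10);bot.hold(.2);print(st())
    bot.grip(56);bot.hold(.3);bot.move_linear((*p[:2],p[2]+25),rate=40);bot.move_linear((*p[:2],300),rate=200)
    bot.move_linear((*case(-5,100),370),rate=200);bot.hold(.2);print(st())
    w=snap("wrist","k5");c=snap("scene","k5c");d=snap("side","k5s")
    f=w["frame"];k3=load("k3")["frame"]
    m=(f[:260,232:385].min(2)>190).astype(np.uint8);n,l,s,ce=cv2.connectedComponentsWithStats(m)
    for i in range(1,n):
        if s[i,4]>150: print("white",s[i]+[232,0,0,0,0],ce[i]+[232,0])
    for y in(100,0,-100):
        print(y,proj(w,(*case(-5,y),52)).round(),proj(c,(*case(-5,y),52),False).round())
```

```text
{'time_s': 98.2, 'tool_pos': [522.4, -449.8, 73.0], 'width': 27.1, 'finger_force': 60.0, 'wrist_force': [-0.1, -0.6, -6.3]}
0 True 65.5 dF case [-0.6 -2.3 12.3] y -100
{'time_s': 100.0, 'tool_pos': [523.0, -450.4, 65.7], 'width': 27.4, 'finger_force': 60.0, 'wrist_force': [2.5, -3.6, -2.9]}
{'time_s': 104.3, 'tool_pos': [364.6, -327.6, 369.2], 'width': 56.1, 'finger_force': 0.0, 'wrist_force': [-0.2, 0.2, -0.1]}
white [299   0  24  29 648] [310.56018519  13.15740741]
white [324  19  42   6 176] [344.625       21.61363636]
white [ 299  149   66   52 1444] [316.48268698 175.01800554]
white [255 177  40   6 237] [274.74261603 179.51054852]
white [360 186  25  74 421] [375.81235154 244.37767221]
100 [311. 182.] [313. 173.]
0 [312. 102.] [286. 171.]
-100 [312.  24.] [258. 169.]
```

Run:
```python
from geo import *
for cam,z in(("k5c",70),("k5s",70)):
    c=load(cam);g=cv2.cvtColor(c["frame"],cv2.COLOR_BGR2GRAY)
    for y in(100,-100):
        u,v=proj(c,(*case(0,y),z),False).round().astype(int);r=g[v-15:v+13,u-15:u+15].astype(int)
        lo,hi=np.percentile(r,5),np.percentile(r,98)
        print(cam,y,u,v);print("\n".join("".join(" .:-=+*#%@"[int(np.clip((x-lo)/(hi-lo)*9.99,0,9))] for x in row) for row in r))
```

```text
k5c 100 313 170
++++++++++++++++++++++++++++++
++++++++++++++++++++++++++++++
++++++++++++++++++++++++++++++
++++++++++++++++++++++++++++++
++++++++++++++++++++++++++++++
+++++++++++++++++**+++++++++++
++++++++++++****#%%*++++++++++
++++++++++*#%%@@%@%#*+++++++++
++++++++*%%@@@@@@@@%##*+++++++
+++++++*%@@@@@@@@@@%%%#*++++++
=+++++*%@@@@@@@@@@%%%%##*+++++
=====+%@@@@@@%%%%%%%%%###*++++
=====*@@@%%##*+*###%%#####*+++
====+#@@%###*===+##*######*+==
====+%%*+++*+===+#*++**###*+==
====+%#+===+++=++*+===+###**==
====*#*+===+**+***+===+###**==
====*##*+=++#***#*++=+*####*==
====*###**************#####*==
===+*#######*******########*==
+++++*********##****#######+==
====+++**+++****+********#**+=
..::::-==---======++++++++*+++
            ....:::::-=---====
                           ...
                              
                              
                              
k5c -100 258 166
+++++++++++++++++++++++++++++=
+++++++++++++++++++++++++++++-
=+++++++++++++++++++++++++++- 
+++++++++++++++++++++++++++=: 
+++++++++++++++++++++++++++=. 
+++++++++++++++++++++++++++=  
+++++++++++++
[... 1737 characters left out ...]
   :**#******####*
****#*****=   -**##*#**#******
*#*****#******##%#*****#**#**#
#*****#*#**#%@@@@@@%#*#***#***
**#******##@@@@@@@@@@%*#*****#
##**#***#%@@@@@@@@@@@@%###%%#*
##**##*##%%%%@@@@@@@@@@%#@%%##
******##%##%%##%@@@@@@@@@%%%%#
**#*#####**#%***#%@@@@%%%%#%##
**#**#%%#*+*#***#%%%@%%%%%%#**
##**##%%#***##**#%%%%%%%%%%***
###*##%%%###%%####*#%%%%%%%#*+
#####%%%%%%%%%%%%***#%%%%%%#**
=*####%%%%%%%#%%%****%%%%%%#*+
.:-=*###%%%#####%#***%%%%%%%**
...::=*####%%%%#%%%#%%%%%%%%*+
.....:--=*###%###%%%%%%%%%%%*+
.......::-=*####%%%%%%%%%%%#**
....:.....:--+*###%#%%%%%%%#**
.....::.....::-=*####%%%%%%#**
..............::--+*###%%%#***
.................:::=*#####**+
..:.................::-*#####*
```

Both flywheels are seated with their holes symmetric on top. Now I'll close the lid, pushing its outer face beside the knob along an arc.

Run:
```python
from geo import *
Y=52.1;yy=55;r=140
def P(f,gap=0):
    u=np.array([-np.cos(f),np.sin(f)]);n=np.array([np.sin(f),np.cos(f)])
    q=np.array([85,104])+r*u+(8+gap)*n+[10*max(np.sin(f),0),0];return (*case(q[0],yy),q[1])
bot.grip(0,20)
p=P(1.9,35);print(np.round(p,1))
bot.goto((p[0],p[1],380),[180,0,Y]);bot.move_linear(p,rate=120);bot.hold(.3);print(st())
for f in np.arange(1.85,-0.001,-0.1):
    g=bot.move_linear(P(f),rate=60,guard=30);s=st();print(round(f,2),g,s["tool_pos"],s["wrist_force"])
    if g: break
print(st())
snap("scene","l1");snap("side","l1s")
```

```text
[ 513.7 -208.7  222.6]
{'time_s': 108.2, 'tool_pos': [513.9, -208.8, 223.0], 'width': 0.5, 'finger_force': 0.0, 'wrist_force': [-0.5, -0.5, 0.9]}
1.85 False [489.4, -239.9, 236.3] [0.9, -0.2, 0.2]
1.75 False [481.1, -250.7, 240.5] [0.5, 0.0, 0.3]
1.65 False [472.5, -261.6, 243.1] [-0.7, -0.6, -0.2]
1.55 False [463.9, -272.6, 244.2] [0.7, 0.5, 0.5]
1.45 False [455.3, -283.7, 243.9] [0.0, 0.4, -0.5]
1.35 False [446.6, -294.8, 242.2] [0.3, 0.3, -0.4]
1.25 False [438.0, -305.8, 239.2] [-0.7, -0.1, 0.2]
1.15 False [429.6, -316.6, 234.8] [-0.4, -0.4, -0.6]
1.05 False [421.4, -327.0, 229.1] [-0.7, 0.5, 0.5]
0.95 False [413.6, -337.0, 222.2] [0.3, 0.3, 0.1]
0.85 False [406.2, -346.5, 214.1] [-0.5, 0.2, -0.3]
0.75 False [399.2, -355.3, 204.9] [0.7, -0.2, 0.1]
0.65 False [392.8, -363.4, 194.6] [0.2, 0.1, -0.7]
0.55 False [387.1, -370.7, 183.4] [0.9, 0.4, -0.4]
0.45 False [381.9, -377.2, 171.5] [0.4, -0.5, -0.7]
0.35 False [377.6, -382.7, 158.9] [0.1, 0.9, 0.0]
0.25 False [374.0, -387.3, 145.7] [0.1, 0.0, 0.1]
0.15 False [371.2, -390.8, 132.1] [0.4, -0.5, 0.4]
0.05 False [369.3, -393.2, 118.2] [0.5, -0.1, 0.3]
{'time_s': 116.1, 'tool_pos': [369.3, -393.2, 118.2], 'width': 0.3, 'finger_force': 0.0, 'wrist_force': [0.5, -0.1, 0.3]}
```

Run:
```python
from geo import *
t=case(85-140,55)
g=bot.move_linear((*t,100),rate=20,guard=25);print(g,st());bot.hold(.3);print(st())
```

```text
True {'time_s': 116.7, 'tool_pos': [369.8, -394.2, 112.9], 'width': 0.4, 'finger_force': 2.4, 'wrist_force': [-0.4, 1.0, 5.0]}
{'time_s': 117.0, 'tool_pos': [369.8, -394.2, 112.9], 'width': 0.0, 'finger_force': 2.6, 'wrist_force': [0.4, 0.9, 4.8]}
```

Run:
```python
from geo import *
t=case(85-158,55)
p=bot.read_state()["tool_pos"];bot.move_linear((*p[:2],122),rate=60);bot.move_linear((*t,122),rate=60);bot.hold(.2)
g=bot.move_linear((*t,100),rate=15,guard=30);print(g,st());bot.hold(.3);print(st())
bot.move_linear((*t,300),rate=120);bot.goto((560,60,380),[180,0,52]);bot.hold(.3)
c=snap("scene","e1");d=snap("side","e1s");print(st())
for s,w in((c,"s"),(d,"d")):
    g=cv2.cvtColor(s["frame"],cv2.COLOR_BGR2GRAY);u,v=proj(s,(*case(85-155,0),125),False).round().astype(int);print(u,v)
    r=g[v-22:v+18,u-25:u+25];n,l,q,ce=cv2.connectedComponentsWithStats((r<60).astype(np.uint8))
    for i in range(1,n):
        if q[i,4]>15: print("dark",q[i],ce[i]+[u-25,v-22], onz(s,ce[i]+[u-25,v-22],125,False).round(1))
print("expect knob ~",case(85-155,0))
# bystanders vs start
for n,X in(("oil",(738,-205,40)),("cup",(790,-32,30)),("wrench",(674,298,0))):
    print(n,[int((cv2.absdiff(s["frame"],load(rf)["frame"]).max(2)>40)[v-22:v+22,u-22:u+22].sum()) for s,rf in((c,"scene0"),(d,"side0")) for u,v in [proj(s,X,False).astype(int)]])
```

```text
True {'time_s': 118.9, 'tool_pos': [358.1, -408.7, 112.9], 'width': 0.4, 'finger_force': 2.6, 'wrist_force': [-0.6, 1.9, 5.9]}
{'time_s': 119.2, 'tool_pos': [358.1, -408.7, 112.9], 'width': -0.0, 'finger_force': 2.6, 'wrist_force': [-0.3, 0.2, 5.4]}
{'time_s': 123.2, 'tool_pos': [560.0, 59.6, 380.0], 'width': 0.1, 'finger_force': 0.0, 'wrist_force': [0.3, 0.7, 0.3]}
288 144
dark [43  0  7  7 28] [309.60714286 124.46428571] [ 270.7 -511.6  125. ]
dark [ 21   8  29  24 293] [295.79522184 139.01365188] [ 362.4 -453.   125. ]
dark [45 25  5  9 40] [310.075 151.425] [ 357.3 -357.5  125. ]
367 173
dark [  0   0  20  26 362] [350.16022099 161.36464088] [ 459.5 -521.7  125. ]
dark [20 15  7 13 48] [365.0625     170.60416667] [ 409.2 -454.5  125. ]
expect knob ~ [ 403.2677833  -440.04642076]
oil [0, 0]
cup [0, 0]
wrench [0, 0]
```

The lid reads flat at both radii, the knob is where it should be with the lid shut, and the bystanders are unchanged. I'll hand in.

```bash
python3 -c "
from rig import bot
print(bot.close_job())"
```

```text
the job is handed in; nothing more can be done
None
```

Job handed in at about 123 s: both flywheels present settled heavy side down on the stand, the bar switch was pressed at its centre (twice, for a firmer second push) and came up, and both now sit heavy side down in case slots 0 and 2 with the lid shut and the bottle, wrench and cup unmoved. I did not re-check the flywheels after closing the lid.

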